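# Put the dowel tray away and draw out the corner-block tray

## Task

One narrow tray of the bench-top drawer modules has been left standing open: first push it fully home with your closed fingers. Then reach behind the front lip of the wide tray, hook it with a fingertip and draw the tray all the way out to its stop, so that the corner blocks in it can be got at. Never pinch a tray's front wall between the fingers; leave the other narrow tray shut and everything standing or lying about where it is.

Things in the scene. Friction and masses are not known exactly. Their poses are not given: they have to be found in the camera images.
- wide_case: The wide module: plywood case of the drawer module, 150 mm wide, 160 mm deep, 62 mm high, fixed to the table. Origin on the table; the case runs from 75 mm to -x to 85 mm to +x of it, a 6 mm base board goes on to 140 mm to -x. +x points to the closed back, -x to the open front. 
- open_case: The narrow module whose tray starts out: plywood case of the drawer module, 105 mm wide, 160 mm deep, 62 mm high, fixed to the table. Origin on the table; the case runs from 75 mm to -x to 85 mm to +x of it, a 6 mm base board goes on to 140 mm to -x. +x points to the closed back, -x to the open front. 
- shut_case: The other narrow module, whose tray starts shut: plywood case of the drawer module, 105 mm wide, 160 mm deep, 62 mm high, fixed to the table. Origin on the table; the case runs from 75 mm to -x to 85 mm to +x of it, a 6 mm base board goes on to 140 mm to -x. +x points to the closed back, -x to the open front. 
- wide_tray (a joint): Wide steel tray, 128 mm wide, 200 mm long, four black corner blocks fast in its rear part. Behind its lip the floor (14 mm above the table) is bare and open from above: 55 mm from lip to case top when home; 120 mm wide inside. Joint value in m: 0 = fully home, 0.115 = drawn out to its stop. About 2.5 N of friction; stays where left; captive on its rails. Starts home or up to 20 mm out.
- open_tray (a joint): Narrow steel tray, 83 mm wide, 200 mm long, of the module that has been left open; it holds dowel pins. Joint value in m: 0 = fully home, 0.115 = drawn out to its stop. About 2.5 N of friction; stays where left; captive on its rails. Starts 60 to 90 mm out.
- shut_tray (a joint): Narrow steel tray of the other narrow module, to be left alone; same size as the open one. Joint value in m: 0 = fully home, 0.115 = drawn out to its stop. About 2.5 N of friction; stays where left; captive on its rails. Starts fully home.
- wide_lip: Steel lip, inner layer of the wide tray's front wall: strip 5 mm thick, 128 mm long, from 10 to 50 mm above the table; moves with the tray. Origin: middle of its lower edge, mid-thickness. +x into the case (push home), -x draws out, y along the lip, z up. Inner face 2.5 mm to +x, outer face of the whole front wall 6.5 mm to -x. Hook it on the inner face.
- wide_face: Plywood facing with a small blank card holder, the outer layer of the front wall of the wide tray: 4 mm thick, 128 mm long, from 10 to 46 mm above the table, fixed to the -x side of the lip. Origin: middle of its lower edge, in mid-thickness; axes like the lip's.
- open_lip: Steel lip, inner layer of the open narrow tray's front wall: strip 5 mm thick, 83 mm long, from 10 to 50 mm above the table; moves with the tray. Origin: middle of its lower edge, mid-thickness. +x into the case (push home), -x draws out, y along the lip, z up. Inner face 2.5 mm to +x, outer face of the whole front wall 6.5 mm to -x. Clear inside width 75 mm.
- open_face: Plywood facing with a small blank card holder, the outer layer of the front wall of the open narrow tray: 4 mm thick, 83 mm long, from 10 to 46 mm above the table, fixed to the -x side of the lip. Origin: middle of its lower edge, in mid-thickness; axes like the lip's. This is where to push it home.
- glue: Bystander: yellow glue bottle, 48 mm across, 110 mm tall, standing on the shut narrow module's case; origin centre of underside.
- tape: Bystander: ring of orange tape, 90 mm across, 24 mm high, lying on the wide module's case; origin centre of underside.
- jar: Bystander: small glass jar, 44 mm across, 55 mm tall, standing on the case of the open narrow module; origin centre of underside.
- mug: Bystander: blue mug, 80 mm across, 90 mm tall, standing to the right on the table; origin centre of underside.
- hammer: Bystander: hammer lying to the left on the table; origin on its underside, near the middle.
- driver: Bystander: screwdriver lying on the table between robot and modules; origin on its underside, near the middle.
- offcut: Bystander: walnut offcut 110 x 45 x 20 mm lying on the table between robot and modules; origin centre of underside.

How it is judged:
By the outcome, as a careful person would: the job done as asked, in the order asked, and still so for the second after the job is handed in, with the robot touching nothing.
It also fails if it takes over 45 s, if anything falls off the work surface, if the arm or the gripper's body presses on something with over 40 N, if the wrist force passes 120 N, or if a joint passes its speed limit or range.

## Robot

A 6-joint arm with a two-finger parallel gripper is mounted at the origin on the work surface. World frame = base frame: x ahead of the robot, y to its left, z up, the work surface at z = 0. Lengths are in m, angles in rad, forces in N, time in s.
With the tool pointing down it reaches from about 0.3 to 0.875 m from the base axis. Payload 6.4 kg.
Tool frame: the origin (TCP) lies at the centre of the arm's flange, where the gripper is bolted on; the fingertips stand 173 mm ahead of it and the grasp point (between the pads) lies 155 mm ahead of it (ctrl.pinch_z is the distance from the TCP to the grasp point, in m); z points along the fingers, y is the direction in which the jaws open and shut (so a half turn about z gives the same grasp; the last joint's range is limited). The gripper opens to 85 mm and grips with 20 to 120 N. Pads are 22 mm wide; open, the fingers measure 114 mm over their backs; the gripper's body (76 mm by 85 mm) begins 54 mm behind the grasp point. The pads swing forward as they close: fully open they stand 13 mm farther back than shut.
Start: joints at [1.107, 0.181, 1.607, -0, 1.354, -0.206], TCP at [0.147, 0.556, 0.405] pointing down, gripper open.
Joint ranges: [-2.99, 2.99], [-0.89, 2.07], [0.3, 2.58], [-1.14, 4.28], [0, 2.63], [-3.12, 3.12]. Speed limits (rad/s): [2.57, 2.57, 3.01, 3.14, 3.14, 3.14].

## Interface

Orientations are given as a unit quaternion [w, x, y, z].
In Python, from bench import ctrl gives the robot as it stands.
- The arm moves only by the tool drive_tool, never from a script. Its argument "commands" is a list that holds one entry, the list of rows, each a list of 7 numbers: the shift along the tool's x, y, z in units of 50 mm (1.0 is 50 mm), then the turn, a rotation vector about the tool's x, y, z in units of 8 degrees (1.0 is 8 degrees), then the closure in counts, from 0 (fully open) to 255 (shut). A call has 1 to 10 rows; each row shifts and turns the commanded pose from where the row before left it, along the tool's axes as they then stand; what a row does not reach is not made up. A row lasts 1/10 s, in which the tool goes at most 50 mm and 8.59 degrees, less where a joint would pass 70% of its speed; a pose out of reach is approached as far as the arm can. A call is refused whole if a number of a shift passes 1 or a number of a turn 1, either way. A call with a gripper value outside its range is refused whole. The fingers move at their own pace and stop on an object; the grip force is fixed at half the most. Time passes only in rows, so rows that do not move let the fingers close. It gives the time, the measured TCP pose, the force and the opening at its end, in the units of the state.
- ctrl.get_obs(): the state, without advancing time (a new reading comes with each control period).
- ctrl.camera(name): name is "side" or "top"; returns a dict with "pixels" (420x560x3 uint8, red, green, blue), "depth" (420x560 float32, m along the optical axis (not along the pixel's ray), 0 where there is no reading), "intrinsics" (3x3 intrinsics, pixels), "R" (3x3) and "t" (3): a world point X has camera coordinates R X + t. Camera axes: x right, y down, z forward; pixel columns grow to the right and rows downward; lengths in m; the calibration is good to about 2 mm. A picture is of the moment at which its call begins.
- ctrl.hand_in(): hands the job in, once; it reports no verdict.
The state is a dict: "time_s": time; "q": joint angles; "dq": joint speeds; "joint_efforts": joint torques, N m; "eef_pos": TCP position; "eef_rot": TCP orientation; "wrist_force": force on the tool from outside, world axes, zero at the start; "torque": the same for the moment, N m; "opening": opening from 0.0 (shut) to 1.0 (fully open).
Only numpy, scipy, OpenCV 4.12 (cv2) and the standard library are available. Lean on these libraries where they do the work, as an engineer would, in place of code of your own. Each camera call takes 0.05 s, during which the arm holds its last target. There are 200 camera calls.

## Working session

There is one attempt and no reset: what is moved stays moved. The work goes in short steps, Python scripts to look and compute and a tool call to move; the robot and the scene stay as the last step left them, time stands still between calls to the robot, and variables do not carry over. Pictures are saved under pics/ and viewed, about 8 in all and at most 12, crops included, and the job is handed in when it is done.

Besides the shell and the picture viewer there is one more tool, called after "Request:" as name(argument=value, ...) on one line, values as JSON. drive_tool: Moves the arm, as the interface text tells. Its arguments: {"type":"object","properties":{"commands":{"type":"array","items":{"type":"array","items":{"type":"array","items":{"type":"number"}}}}},"required":["commands"]}

```bash
mkdir -p pics; cat > h.py <<'E'
import numpy as np, cv2
from bench import ctrl
def snap(n,f):
    c=ctrl.camera(n); cv2.imwrite('pics/'+f,c['pixels'][:,:,::-1]); np.savez('pics/'+f[:-4]+'.npz',**c); return c
def cloud(c):
    v,u=np.mgrid[:420,:560]; d=c['depth']; K=c['intrinsics']
    P=np.stack([(u-K[0,2])/K[0,0]*d,(v-K[1,2])/K[1,1]*d,d],-1)
    return (P-c['t'])@c['R']
def proj(c,X):
    p=c['R']@np.array(X)+c['t']; p=c['intrinsics']@p; return p[:2]/p[2]
E
python3 - <<'E'
from h import *
a=snap('top','t1.png'); b=snap('side','s1.png')
print(ctrl.get_obs()); 
for c in(a,b): print(-c['R'].T@c['t'],c['intrinsics'][0,0])
E
```

```text
{'time_s': 0.1, 'q': array([ 1.10669118e+00,  1.81467415e-01,  1.60788273e+00, -1.69096083e-06,
        1.35380878e+00, -2.06297647e-01]), 'dq': array([-0.00018822, -0.00064802, -0.0016827 , -0.00019247, -0.00234442,
        0.00073443]), 'joint_efforts': array([ 1.14845656e-05, -4.45880663e+01, -3.52237344e+01, -8.38415485e-05,
        4.17992022e-03, -2.13474414e-05]), 'eef_pos': array([0.14648379, 0.55580025, 0.40388588]), 'eef_rot': array([-2.56840195e-04,  1.28546844e-01,  9.91703129e-01, -7.39820948e-04]), 'wrist_force': array([0.39144482, 0.64819186, 0.46381448]), 'torque': array([-0.03042125,  0.00493204, -0.04524089]), 'opening': 0.9993210351152259}
[0.31155713 0.01182888 1.32447296] 434.03595327478445
[ 0.24201933 -1.11123339  1.16658366] 493.28569130707064
```

View pics/t1.png

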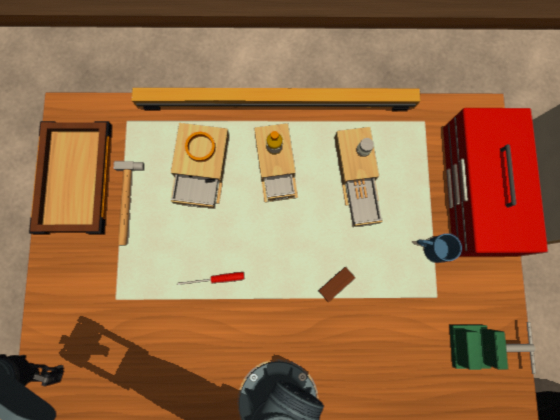

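View pics/s1.png

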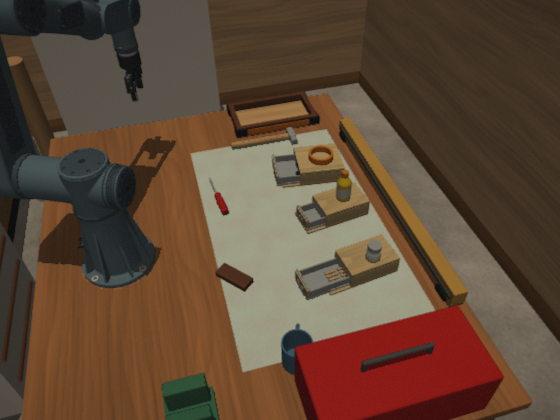

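The top view has +x up. The wide module with the tape is at px (200,165), the shut one with the glue at (275,160), and the open one with the jar at (360,175), its tray pulled out to a front at about (368,222). Next I measure the case tops and lips.

```bash
cat > m.py <<'E'
from h import *
c=dict(np.load('pics/t1.npz')); P=cloud(c); Z=P[:,:,2]
for n,(u0,u1,v0,v1) in dict(wide=(165,235,115,215),shut=(250,302,115,210),open=(330,390,115,235)).items():
    R=np.zeros(Z.shape,bool); R[v0:v1,u0:u1]=1
    m=R&(Z>.056)&(Z<.2)   # case top + thing on top
    q=P[m][:,:2]; (cx,cy),(w,h),a=cv2.minAreaRect((q*1000).astype(np.float32))
    print(n,'case rect',round(cx),round(cy),round(w),round(h),round(a,1),'medz',np.median(Z[m]))
    t=R&(Z>.058)&(Z<.066); print(' top z-only',[np.round(x) for x in cv2.minAreaRect((P[t][:,:2]*1000).astype(np.float32))], t.sum())
    f=R&(Z>.035)&(Z<.054); q=P[f]; 
    L=q[q[:,0]<q[:,0].min()+.03]; print(' low rim pts',len(q),np.round(q[:,:3].min(0),3),np.round(q.max(0),3))
    lo=np.argsort(q[:,0])[:25]; print(np.round(q[lo][:,:3],3).tolist())
E
python3 m.py; python3 -c "
import cv2
i=cv2.imread('pics/t1.png')[110:240,160:400]; cv2.imwrite('pics/c1.png',cv2.resize(i,None,fx=3.3,fy=3.3,interpolation=cv2.INTER_CUBIC))"
```

```text
wide case rect 694 238 152 238 82.7 medz 0.06355513101863283
 top z-only [array([732., 233.]), array([151., 162.]), np.float64(83.0)] 1835
 low rim pts 320 [0.562 0.149 0.035] [0.802 0.318 0.054]
[[0.562, 0.193, 0.046], [0.563, 0.197, 0.043], [0.563, 0.191, 0.042], [0.563, 0.203, 0.041], [0.563, 0.2, 0.039], [0.564, 0.206, 0.038], [0.564, 0.209, 0.038], [0.564, 0.216, 0.052], [0.564, 0.202, 0.049], [0.565, 0.205, 0.048], [0.565, 0.214, 0.048], [0.565, 0.199, 0.048], [0.565, 0.22, 0.047], [0.565, 0.19, 0.046], [0.565, 0.208, 0.044], [0.565, 0.193, 0.044], [0.565, 0.211, 0.044], [0.566, 0.197, 0.043], [0.566, 0.224, 0.043], [0.566, 0.227, 0.043], [0.566, 0.248, 0.041], [0.566, 0.233, 0.039], [0.567, 0.198, 0.053], [0.567, 0.251, 0.038], [0.567, 0.189, 0.052]]
shut case rect 704 1 218 105 7.8 medz 0.06363213534572149
 top z-only [array([704.,   1.]), array([218., 105.]), np.float64(8.0)] 1229
 low rim pts 176 [ 0.584 -0.057  0.036] [0.696 0.053 0.054]
[[0.584, 0.026, 0.04], [0.585, 0.023, 0.038], [0.585, 0.025, 0.05], [0.586, 0.017, 0.046], [0.586, 0.014, 0.045], [0.586, 0.01, 0.045], [
[... 535 characters left out ...]
ay([161., 106.]), np.float64(8.0)] 1296
 low rim pts 338 [ 0.503 -0.316  0.035] [ 0.796 -0.186  0.054]
[[0.503, -0.237, 0.046], [0.503, -0.244, 0.043], [0.503, -0.235, 0.042], [0.504, -0.256, 0.041], [0.504, -0.241, 0.04], [0.504, -0.263, 0.038], [0.504, -0.26, 0.038], [0.505, -0.248, 0.053], [0.505, -0.236, 0.051], [0.506, -0.252, 0.046], [0.506, -0.243, 0.046], [0.506, -0.262, 0.045], [0.506, -0.247, 0.044], [0.506, -0.259, 0.044], [0.506, -0.256, 0.042], [0.506, -0.235, 0.043], [0.506, -0.241, 0.043], [0.506, -0.271, 0.041], [0.506, -0.265, 0.041], [0.507, -0.269, 0.038], [0.507, -0.279, 0.036], [0.508, -0.236, 0.052], [0.508, -0.257, 0.051], [0.508, -0.243, 0.05], [0.508, -0.249, 0.049]]
```

View pics/c1.png

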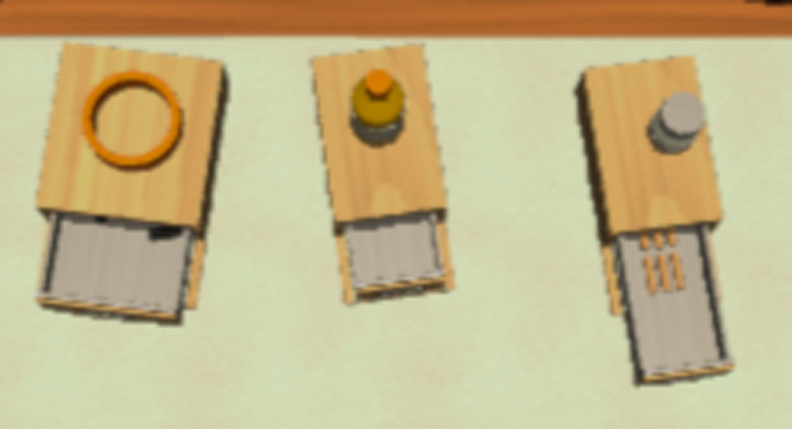

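The sizes agree (tops 151×162 and 106×161, z about 0.063). The wide module is yawed about −7°, with its case centre at (0.732, 0.233). The open one is yawed about +7.5°, with its case centre at (0.722, −0.248), and its tray is about 73 mm out. I close the fingers and swing high over to the open tray.

Request:
drive_tool(commands=[[[0,0,0,0,0,-0.93,255],[0,0,0,0,0,-0.93,255],[0,0,0,0,0,-0.93,255],[-0.5,0,0,0,0,0,255],[-1,0,0,0,0,0,255],[-1,0,0,0,0,0,255],[-1,0,0,0,0,0,255],[-0.5,-0.5,0,0,0,0,255],[0,-1,0,0,0,0,255],[0,-1,0,0,0,0,255]]])

```text
time_s: 1.1
eef_pos: [0.3622, 0.4569, 0.403]
eef_rot: [-0.001, -0.066, 0.998, -0.001]
wrist_force: [0.6, -0.6, 0.8]
opening: -0.001
```

Request:
drive_tool(commands=[[[0,-1,0,0,0,0,255],[0,-1,0,0,0,0,255],[0,-1,0,0,0,0,255],[0,-1,0,0,0,0,255],[0,-1,0,0,0,0,255],[0,-1,0,0,0,0,255],[0,-1,0,0,0,0,255],[0,-1,0,0,0,0,255],[0,-1,0,0,0,0,255],[0,-1,0,0,0,0,255]]])

```text
time_s: 2.1
eef_pos: [0.4265, -0.0392, 0.4046]
eef_rot: [0.0, -0.066, 0.998, 0.0]
wrist_force: [1.3, 0.2, -0.6]
opening: -0.003
```

Request:
drive_tool(commands=[[[0,-1,0,0,0,0,255],[0,-1,0,0,0,0,255],[0,-1,0,0,0,0,255],[0,-1,0,0,0,0,255],[0,-0.6,0,0,0,0,255],[0,0,0,0,0,0,255],[0,0,0,0,0,0,255]]])

```text
time_s: 2.8
eef_pos: [0.4569, -0.2655, 0.4039]
eef_rot: [-0.001, -0.065, 0.998, 0.001]
wrist_force: [-0.2, 0.9, -0.1]
opening: -0.002
```

Request:
drive_tool(commands=[[[0,-0.34,0.6,0,0,0,255],[0,0,1,0,0,0,255],[0,0,1,0,0,0,255],[0,0,0.8,0,0,0,255],[0,0,0.4,0,0,0,255],[0,0,0.3,0,0,0,255],[0,0,0,0,0,0,255],[0,0,0,0,0,0,255]]])

```text
time_s: 3.6
eef_pos: [0.46, -0.2818, 0.2007]
eef_rot: [0.0, -0.066, 0.998, -0.0]
wrist_force: [0.2, -0.8, -1.2]
opening: -0.001
```

```bash
python3 - <<'E'
from h import *
a=snap('top','t2.png'); b=snap('side','s2.png')
i=np.hstack([cv2.resize(a['pixels'][150:250,310:410],(400,400)),cv2.resize(b['pixels'][200:325,255:380],(400,400))])
cv2.imwrite('pics/c2.png',i[:,:,::-1])
E
```

```text
(no output)
```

View pics/c2.png

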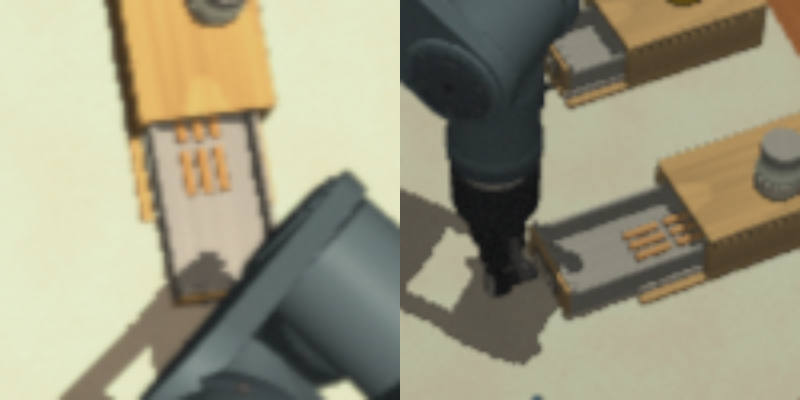

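The closed fingers stand about 35 mm ahead of the facing and roughly centred (side crop around (510,280), facing around (550,270)). Now I push.

Request:
drive_tool(commands=[[[-0.2,0,0,0,0,0,255],[-0.2,0,0,0,0,0,255],[-0.2,0,0,0,0,0,255],[-0.15,0,0,0,0,0,255],[-0.15,0,0,0,0,0,255],[-0.2,0,0,0,0,0,255],[-0.2,0,0,0,0,0,255],[-0.2,0,0,0,0,0,255],[0,0,0,0,0,0,255]]])

```text
time_s: 4.6
eef_pos: [0.5352, -0.272, 0.1998]
eef_rot: [0.001, -0.066, 0.998, -0.0]
wrist_force: [0.3, -0.3, 0.6]
opening: -0.005
```

Request:
drive_tool(commands=[[[-0.2,0,0,0,0,0,255],[-0.1,0,0,0,0,0,255],[-0.1,0,0,0,0,0,255],[-0.05,0,0,0,0,0,255],[0,0,0,0,0,0,255]]])

```text
time_s: 5.1
eef_pos: [0.5564, -0.2692, 0.1996]
eef_rot: [0.0, -0.066, 0.998, 0.0]
wrist_force: [-0.2, 0.2, -1.1]
opening: -0.001
```

Request:
drive_tool(commands=[[[-0.06,0,0,0,0,0,255],[-0.06,0,0,0,0,0,255],[-0.06,0,0,0,0,0,255]]])

```text
time_s: 5.4
eef_pos: [0.565, -0.2681, 0.1996]
eef_rot: [-0.0, -0.066, 0.998, 0.0]
wrist_force: [-2.2, 0.4, -1.4]
opening: 0.002
```

Request:
drive_tool(commands=[[[-0.03,0,0,0,0,0,255],[-0.03,0,0,0,0,0,255]]])

```text
time_s: 5.6
eef_pos: [0.5681, -0.2677, 0.1996]
eef_rot: [-0.0, -0.066, 0.998, 0.0]
wrist_force: [-2.2, 0.5, 0.0]
opening: 0.005
```

```bash
python3 - <<'E'
from h import *
a=snap('top','t3.png'); b=snap('side','s3.png')
i=np.hstack([cv2.resize(a['pixels'][150:250,310:410],(400,400)),cv2.resize(b['pixels'][200:325,275:400],(400,400))])
cv2.imwrite('pics/c3.png',i[:,:,::-1])
E
```

```text
(no output)
```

View pics/c3.png

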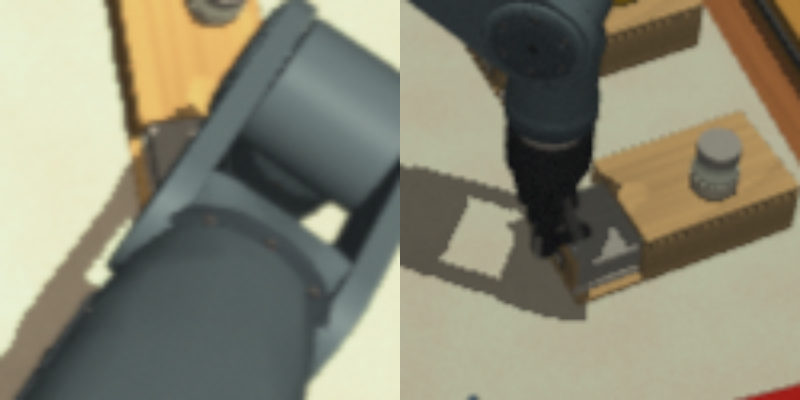

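Nearly home: the facing is close to the base board's end (side crop (570,265)). I continue in small steps until the stop shows as force.

Request:
drive_tool(commands=[[[-0.04,0,0,0,0,0,255],[-0.04,0,0,0,0,0,255]]])

```text
time_s: 5.9
eef_pos: [0.5704, -0.2675, 0.1996]
eef_rot: [-0.003, -0.066, 0.998, 0.0]
wrist_force: [-19.4, -2.3, 11.9]
opening: -0.002
```

Request:
drive_tool(commands=[[[-0.04,0,0,0,0,0,255],[-0.04,0,0,0,0,0,255]]])

```text
time_s: 6.1
eef_pos: [0.5719, -0.2676, 0.1996]
eef_rot: [-0.007, -0.066, 0.998, 0.001]
wrist_force: [-36.0, -4.9, 22.4]
opening: 0.002
```

Home, with 36 N against the stop at TCP x 0.571 (predicted 0.568). I back off, rise and go over the wide tray.

Request:
drive_tool(commands=[[[0.2,0,0,0,0,0,255],[0.6,0,0,0,0,0,255],[0.3,0,-0.5,0,0,0,255],[0,0,-1,0,0,0,255],[0,0,-1,0,0,0,255],[0,0,-1,0,0,0,255],[0,0,-0.5,0,0,0.92,255],[0,0.5,0,0,0,0.92,255],[0,0,0,0,0,0,255]]])

```text
time_s: 7.0
eef_pos: [0.5219, -0.2473, 0.4018]
eef_rot: [0.002, 0.063, 0.998, -0.001]
wrist_force: [-0.5, -0.1, 0.0]
opening: -0.001
```

Request:
drive_tool(commands=[[[0,1,0,0,0,0,255],[0,1,0,0,0,0,255],[0,1,0,0,0,0,255],[0,1,0,0,0,0,255],[0,1,0,0,0,0,255],[0,1,0,0,0,0,255],[0,1,0,0,0,0,255],[0,1,0,0,0,0,255],[-0.3,1,0,0,0,0,255],[-0.3,1,0,0,0,0,255]]])

```text
time_s: 8.0
eef_pos: [0.6122, 0.2415, 0.3996]
eef_rot: [0.001, 0.061, 0.998, 0.0]
wrist_force: [0.8, -0.0, -0.3]
opening: -0.002
```

```bash
python3 - <<'E'
from h import *
a=snap('top','t4.png'); b=snap('side','s4.png'); print(ctrl.get_obs()['eef_pos'],ctrl.get_obs()['wrist_force'])
K=slice(130,230)
i=np.hstack([cv2.resize(a['pixels'][115:215,310:410],(400,400)),cv2.resize(b['pixels'][90:310,230:450],(400,400))])
cv2.imwrite('pics/c4.png',i[:,:,::-1])
# side view ray/depth check of wide lip & open lip
P=cloud(b); Z=P[:,:,2]
for n,o,y in(('wide',(.727,.2336),-7.2),('open',(.717,-.2487),7.5),('shut',(.699,.001),7.8)):
    s,c=np.sin(np.radians(y)),np.cos(np.radians(y)); d=P[:,:,:2]-o
    U=d@[c,s]; V=d@[-s,c]
    m=(abs(V)<.035)&(Z>.02)&(Z<.056)&(U<-.1)&(U>-.25)
    if m.sum(): print(n,m.sum(),np.round(np.percentile(U[m],[2,25,50,75,98]),4),np.histogram(Z[m],4))
E
```

```text
[0.61265959 0.24441062 0.39815821] [-0.17542799 -0.47015076 -0.1106104 ]
wide 52 [-0.1622 -0.1593 -0.156  -0.1526 -0.108 ] (array([ 8,  5, 18, 21]), array([0.02000875, 0.02884849, 0.03768823, 0.04652796, 0.0553677 ]))
open 148 [-0.1414 -0.1391 -0.1376 -0.1336 -0.1236] (array([21, 31, 50, 46]), array([0.02014562, 0.02878447, 0.03742332, 0.04606217, 0.05470102]))
shut 105 [-0.1132 -0.11   -0.1083 -0.1056 -0.1011] (array([16, 26, 25, 38]), array([0.0207378 , 0.02906557, 0.03739334, 0.0457211 , 0.05404887]))
```

View pics/c4.png

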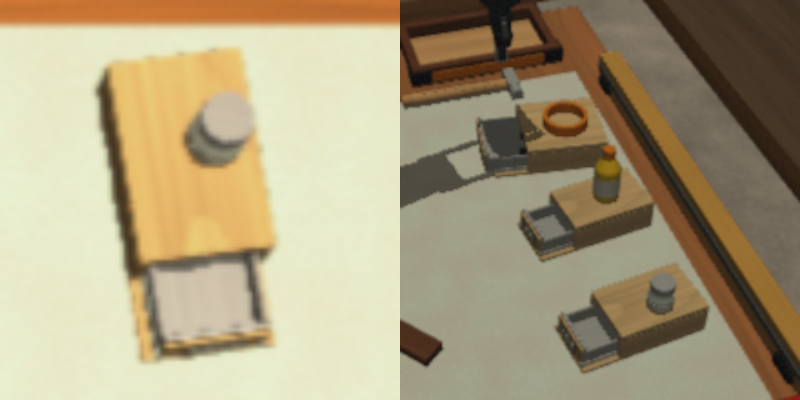

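The open tray now sits home (front wall at local −0.139). The wide lip's wall lies at local −0.160 to −0.151 (side crop (487,150)), so the slot behind it runs to −0.075. Lowering at −0.115.

Request:
drive_tool(commands=[[[0,0.05,1,0,0,0,255],[0,0,1,0,0,0,255],[0,0,0.8,0,0,0,255],[0,0,0.4,0,0,0,255],[0,0,0.3,0,0,0,255],[0,0,0.3,0,0,0,255],[0,0,0.17,0,0,0,255],[0,0,0,0,0,0,255]]])

```text
time_s: 8.9
eef_pos: [0.6119, 0.2416, 0.2005]
eef_rot: [-0.0, 0.062, 0.998, -0.0]
wrist_force: [-0.1, -0.2, -0.6]
opening: -0.001
```

Request:
drive_tool(commands=[[[0.15,0,0,0,0,0,255],[0.15,0,0,0,0,0,255],[0.15,0,0,0,0,0,255],[0.15,0,0,0,0,0,255],[0.15,0,0,0,0,0,255],[0.15,0,0,0,0,0,255]]])

```text
time_s: 9.5
eef_pos: [0.5673, 0.2477, 0.2022]
eef_rot: [0.001, 0.063, 0.998, 0.0]
wrist_force: [2.9, 0.7, 3.2]
opening: -0.004
```

```bash
python3 - <<'E'
from h import *
b=snap('side','s5.png')
cv2.imwrite('pics/c5.png',cv2.resize(b['pixels'][100:220,220:380],(640,480))[:,:,::-1])
E
```

```text
(no output)
```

View pics/c5.png

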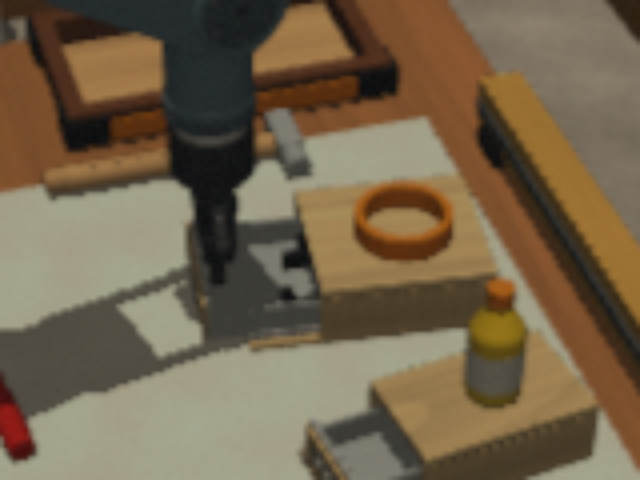

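The fingertip is behind the lip (crop (215,270)) and the tray is following at about 3 N. It has some 74 mm to go.

Request:
drive_tool(commands=[[[0.15,0,0,0,0,0,255],[0.2,0,0,0,0,0,255],[0.2,0,0,0,0,0,255],[0.2,0,0,0,0,0,255],[0.2,0,0,0,0,0,255],[0.15,0,0,0,0,0,255],[0.1,0,0,0,0,0,255],[0,0,0,0,0,0,255]]])

```text
time_s: 10.35
eef_pos: [0.5065, 0.255, 0.2007]
eef_rot: [-0.001, 0.062, 0.998, -0.0]
wrist_force: [0.3, 0.2, 0.0]
opening: 0.003
```

Request:
drive_tool(commands=[[[0.08,0,0,0,0,0,255],[0.08,0,0,0,0,0,255]]])

```text
time_s: 10.55
eef_pos: [0.4997, 0.2557, 0.2008]
eef_rot: [-0.0, 0.063, 0.998, -0.0]
wrist_force: [2.5, -0.8, -1.5]
opening: -0.003
```

Request:
drive_tool(commands=[[[0.05,0,0,0,0,0,255],[0.05,0,0,0,0,0,255]]])

```text
time_s: 10.75
eef_pos: [0.4947, 0.2564, 0.201]
eef_rot: [-0.0, 0.063, 0.998, -0.0]
wrist_force: [1.6, -1.0, -0.9]
opening: 0.002
```

Request:
drive_tool(commands=[[[0.05,0,0,0,0,0,255],[0.05,0,0,0,0,0,255]]])

```text
time_s: 10.95
eef_pos: [0.4926, 0.2566, 0.2017]
eef_rot: [0.005, 0.062, 0.998, 0.0]
wrist_force: [21.9, -4.9, -15.1]
opening: 0.004
```

Request:
drive_tool(commands=[[[0.04,0,0,0,0,0,255],[0.04,0,0,0,0,0,255]]])

```text
time_s: 11.15
eef_pos: [0.4912, 0.2568, 0.2025]
eef_rot: [0.008, 0.063, 0.998, 0.001]
wrist_force: [34.3, -6.7, -27.1]
opening: 0.002
```

At the stop (34 N at the predicted x). I ease off the lip, lift straight out and retract for a check.

Request:
drive_tool(commands=[[[-0.12,0,0,0,0,0,255],[-0.2,0,0,0,0,0,255],[0,0,0,0,0,0,255],[0,0,-0.5,0,0,0,255],[0,0,-1,0,0,0,255],[0,0,-1,0,0,0,255],[0,0,-1,0,0,0,255],[0.5,0,-0.5,0,0,0,255],[1,0,0,0,0,0,255],[1,0,0,0,0,0,255]]])

```text
time_s: 12.15
eef_pos: [0.3763, 0.2713, 0.402]
eef_rot: [0.0, 0.063, 0.998, 0.0]
wrist_force: [-1.1, 0.6, 0.4]
opening: -0.0
```

Request:
drive_tool(commands=[[[0,1,0,0,0,0,255],[0,1,0,0,0,0,255],[0,1,0,0,0,0,255],[0,1,0,0,0,0,255],[0,1,0,0,0,0,255],[0,0,0,0,0,0,255],[0,0,0,0,0,0,255]]])

```text
time_s: 12.85
eef_pos: [0.4081, 0.5201, 0.3994]
eef_rot: [-0.001, 0.061, 0.998, -0.001]
wrist_force: [0.4, -1.2, 0.1]
opening: -0.004
```

```bash
python3 - <<'E'
from h import *
a=snap('top','t6.png'); b=snap('side','s6.png'); print(ctrl.get_obs()['eef_pos'],ctrl.get_obs()['time_s'],ctrl.get_obs()['wrist_force'])
cv2.imwrite('pics/c6.png',cv2.resize(np.vstack([a['pixels'][90:310,80:480],b['pixels'][90:310,130:530]]),None,fx=1.35,fy=1.35)[:,:,::-1])
P=cloud(b); Z=P[:,:,2]
for n,o,y in(('wide',(.727,.2336),-7.2),('open',(.717,-.2487),7.5)):
    s,c=np.sin(np.radians(y)),np.cos(np.radians(y)); d=P[:,:,:2]-o
    U=d@[c,s]; V=d@[-s,c]
    m=(abs(V)<.035)&(Z>.03)&(Z<.056)&(U<-.1)&(U>-.29)
    print(n,m.sum(),np.round(np.percentile(U[m],[2,25,50,75,98]),4))
E
```

```text
[0.40858668 0.51864967 0.40088785] 12.95 [-0.32826983 -1.35559395  0.49463188]
wide 53 [-0.257  -0.2534 -0.2498 -0.1798 -0.1015]
open 120 [-0.142  -0.1389 -0.1366 -0.1332 -0.1229]
```

View pics/c6.png

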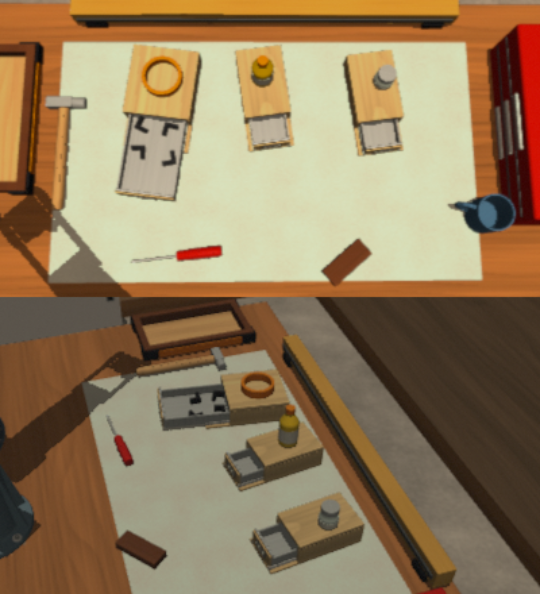

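The wide tray is fully out, with its front wall at local −0.25 to −0.257 (expected −0.254) and its four corner blocks clear at about (155,140). The open tray is home, and the shut tray and bystanders are unmoved. Handing in.

```bash
python3 -c "
from bench import ctrl
print(ctrl.hand_in())"
```

```text
the job is handed in; nothing more can be done
None
```

I pushed the open narrow tray home with closed fingers, then hooked the wide tray behind its lip with the closed fingertips and drew it out to its stop. I then lifted clear and handed the job in after about 13 s on the robot's clock.

- **Open tray:** it met its stop at 36 N wrist force. Its front wall then measured 0.139 m in front of the case origin, as expected for fully home.
- **Wide tray:** it met its stop at 34 N along the pull, 44 N in all. Its front wall then measured 0.250 to 0.257 m out, against 0.254 m expected, and the four corner blocks are in the open.
- **Everything else:** in the last pictures the shut tray and the bystanders look unmoved, judged by eye only. The arm was standing clear and touching nothing.

No check failed. The depth readings on the lips scatter by a few millimetres, so the force at each stop is the firmer evidence.

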